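# Close a suction unit's filter cover with a push rivet

## Task

The filter cover on the small suction unit is hooked in at the back but its front edge still rides up on the gasket, because the push rivet is missing. Take the black push rivet from the end hole of the blue tube rack by its raised white centre pin, feel lightly for the hole in the cover's front edge (the cover may sit up to 8 mm to the left or right) and set the rivet in until its head lies on the cover, with the pin still up: pushed early, the pin spreads the legs and the rivet will not go in. Then press the pin flush with the head, firmly but without force that could crack the housing, so that the rivet holds the cover shut on its own; let go and leave the other things where they are.

Things in the scene. Friction and masses are not known exactly. Their poses are not given: they have to be found in the camera images.
- rivet: Black push rivet, loose, upright in the rack. Origin: centre of its head's underside, z up along the pin. Head 26 mm wide, z 0 to +4 mm. White centre pin 9 mm wide, z +4 to +16: grip it here. Split shank 13 mm wide down to z -23.4, blunt, with a 0.7 mm chamfer. Pushes on the pin under about 12 N move the rivet as a whole; above that the pin slides in.
- rivet_pin (a joint): How far the pin is pushed in, m: 0 is up (12 mm proud), 0.012 is flush with the head. It needs about 12 N all the way and stays where it is left. As it goes in, the shank's four legs spread by up to 3.8 mm each and no longer pass a hole.
- unit: Suction unit, fixed, light grey, 118 (x) x 136 (y) x 77 mm high; its front with gauge, green rocker and hose port faces its -x. Origin: centre of its underside. The cover's free edge with the rivet hole is at the front.
- rivet_seat (a point): Where the head's underside centre lies when the cover is shut and sits in the middle: 40 mm before the unit's centre, 70 mm above its underside; unit's axes. The cover's round hole, 14.5 mm wide, may sit up to 8 mm to either side of it along y (not reported; shifting the cover takes 16 N). Below, a slot 14.8 x 32 mm, long along y. Cover and ledge are 4 mm thick each, 40 mm free below.
- cover (a joint): Angle of the white filter cover (98 x 110 x 4 mm) about its hooked rear edge, 84 mm behind the rivet hole, rad: 0 is shut, 0.04 is the start, when the gasket lifts it by 3.4 mm at the hole. Closing it takes about 1.5 N at the hole at first and 5 N when shut; it springs up again unless the rivet holds it.
- rack: Blue tube rack, fixed, 78 x 154 x 64 mm, long along its y axis, with three tubes (tops 127 mm high) at its -y end. Origin: centre of its underside. The rivet stands in the end hole of the middle row, 58 mm along +y from the centre.
- bottle: Dark green antiseptic bottle, 41 x 61 x 99 mm, origin under its centre; to be left alone.
- timer: Round orange and white bench timer, 62 mm in diameter, 44 mm high, origin under its centre; to be left alone.
- tape: Roll of black tape, 59 mm in diameter, 19 mm high, origin under its centre; to be left alone.
- forceps: Steel forceps lying flat, 16 x 130 x 8 mm, long along its y axis, origin under its centre; to be left alone.
There are look-alikes about, which are no part of the job. Of the things that look like the rivet, the smaller one is meant.

How it is judged:
By the outcome, as a careful person would: the job done as asked, in the order asked, and still so for the second after the job is handed in, with the robot touching nothing.
It also fails if it takes over 61 s, if anything falls off the work surface, if the arm or the gripper's body presses on something with over 40 N, if the wrist force passes 120 N, or if a joint passes its speed limit or range.

## Robot

A 7-joint arm with a two-finger parallel gripper is mounted at the origin on a cart in front of the work surface, level with it; the furniture and walls round the work are solid. World frame = base frame: x ahead of the robot, y to its left, z up, the work surface at z = 0. Lengths are in mm, angles in rad, forces in N, time in s.
With the tool pointing down it reaches from about 350 to 900 mm from the base axis. Payload 7.2 kg.
Tool frame: the origin (TCP) lies at the very end of the fingers, on their centre line; the grasp point (between the pads) lies ctrl.hold_point_z behind it (ctrl.hold_point_z is the distance from the TCP to the grasp point, in mm); z points along the fingers, y is the direction in which the jaws open and shut (so a half turn about z gives the same grasp; the last joint's range is limited). The gripper opens to 85 mm and grips with 20 to 120 N. Pads are 22 mm wide; open, the fingers measure 114 mm over their backs; the gripper's body (76 mm by 85 mm) begins 54 mm behind the grasp point. The pads swing forward as they close: fully open they stand 13 mm farther back than shut.
Start: joints at [1.252, 0.411, -0.013, 1.596, 0.006, 1.134, -0.082], TCP at [155.1, -605.453, 231.297] pointing down, gripper open.
Joint ranges: [-2.95, 2.95], [-0.29, 1.99], [-1.47, 1.44], [0.14, 2.54], [-1.03, 4.17], [0.13, 1.85], [-2.86, 2.86]. Speed limits (rad/s): [2.39, 2.39, 3.01, 3.01, 3.14, 3.14, 3.14].

## Interface

Orientations are given as [roll, pitch, yaw] about the fixed x, y, z axes, in that order (R = Rz(yaw) Ry(pitch) Rx(roll)).
In Python, from rig import ctrl gives the robot as it stands. The module is installed in compiled form; this text tells all that it offers.
- The arm moves only by the tool arm_command, never from a script. Its argument "targets" is a list of rows, each a list of 3 entries, a list of its own where there are three numbers: the turn, a rotation vector about the tool's x, y, z in rad, then the shift along the tool's x, y, z in m, then the opening, from 0 (shut) to 1 (fully open). In form: [[[wx, wy, wz], [x, y, z], fingers], ...]. A call has 1 to 10 rows; each row shifts and turns the pose as measured when the row begins, along the tool's axes as they then stand; what a row does not reach is not made up. A row lasts 1/10 s, in which the tool goes at most 50 mm and 8.59 degrees, less where a joint would pass 70% of its speed; a pose out of reach is approached as far as the arm can. A call is refused whole if a number of a shift passes 0.05 or a number of a turn 0.15, either way. A call with a gripper value outside its range is refused whole. The fingers move at their own pace and stop on an object; "grip_force" is the grip in N (left out, the last holds). Time passes only in rows, so rows that do not move let the fingers close. It gives the time, the measured TCP pose, the force and the opening at its end, in the units of the state.
- ctrl.read_state(): the state, without advancing time (a new reading comes with each control period).
- ctrl.snapshot(name): name is "side" or "top"; returns the picture (420x560x3 uint8, red, green, blue); there is no depth.
- ctrl.camera_model(name): a dict with "fx", "fy", "cx", "cy" (pixels), "camera_from_world" (4x4, takes a point from world to camera coordinates). Camera axes: x right, y down, z forward; pixel columns grow to the right and rows downward; lengths in mm; the calibration is good to about 2 mm. A picture is of the moment at which its call begins. camera_model takes no time and is no camera call.
- ctrl.close_job(): hands the job in, once; it reports no verdict.
The state is a dict: "time_s": time; "joints": joint angles; "qvel": joint speeds; "tau": joint torques, N m; "eef_pos": TCP position; "tcp_rot": TCP orientation; "force": force on the tool from outside, world axes, zero at the start; "ft_torque": the same for the moment, N m; "finger_gap": finger opening in mm.
Only numpy, scipy, OpenCV 4.12 (cv2) and the standard library are available. Lean on these libraries where they do the work, as an engineer would, in place of code of your own. Each camera call takes 0.05 s, during which the arm holds its last target.

## Working session

There is one attempt and no reset: what is moved stays moved. The work goes in short steps, Python scripts to look and compute and a tool call to move; the robot and the scene stay as the last step left them, time stands still between calls to the robot, and variables do not carry over. Pictures are saved under pics/ and viewed, and the job is handed in when it is done.

Besides the shell and the picture viewer there is one more tool, called as name([rows], argument=value, ...), one row to a line, values as JSON. arm_command: Moves the arm, as the interface text tells. Its arguments: {"type":"object","properties":{"targets":{"type":"array"},"grip_force":{"type":"number"}},"required":["targets"]}

```bash
mkdir -p pics; python3 - <<'E'
from rig import ctrl
import cv2, numpy as np
for n in ("side","top"):
    im=ctrl.snapshot(n); cv2.imwrite(f"pics/{n}0.png",im[:,:,::-1])
    m=ctrl.camera_model(n); print(n,m["fx"],m["fy"],m["cx"],m["cy"]); print(np.round(m["camera_from_world"],4).tolist())
print(ctrl.read_state(), ctrl.hold_point_z)
E
```

```text
side 437.7357065767423 437.7357065767423 281.18082398591963 209.30195004459156
[[0.9689, -0.2472, 0.0146, -468.2756], [-0.1559, -0.6545, -0.7398, 138.5363], [0.1924, 0.7145, -0.6727, 858.4754], [0.0, 0.0, 0.0, 1.0]]
top 409.7957680678264 409.7957680678264 275.89383333651864 214.2031084018745
[[0.0296, -0.9996, 0.0004, -0.7555], [-0.9829, -0.0292, -0.1818, 491.729], [0.1817, 0.005, -0.9833, 860.0323], [0.0, 0.0, 0.0, 1.0]]
{'time_s': 0.1, 'joints': array([ 1.25176459,  0.41183776, -0.0127154 ,  1.59696445,  0.00559149,
        1.13425285, -0.08217312]), 'qvel': array([-0.0007489 , -0.00184289,  0.00059854, -0.00294284, -0.00049965,
        0.00091499, -0.00084989]), 'tau': array([ 2.85463349e-03, -6.01823974e+01,  6.84291925e-01, -3.00086296e+01,
        1.40182022e-02,  6.34898301e-03,  6.14074474e-05]), 'eef_pos': array([ 154.99233189, -605.02948319,  230.52431891]), 'tcp_rot': array([-3.14016864e+00,  9.11341222e-05,  2.50882399e-01]), 'force': array([ 0.68620003,  0.99161678, -0.66592278]), 'ft_torque': array([-0.01142996,  0.03522054,  0.01274754]), 'finger_gap': 85.37369645277138} 18.700000000000003
```

View pics/side0.png

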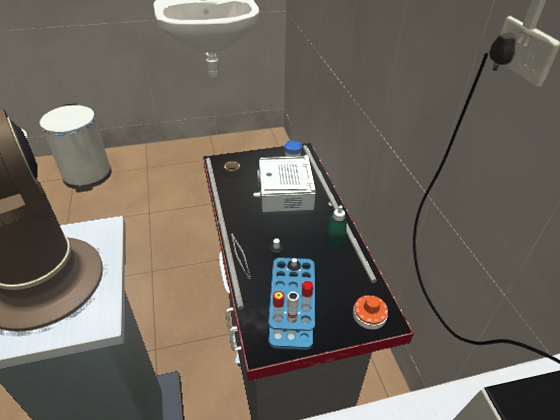

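View pics/top0.png

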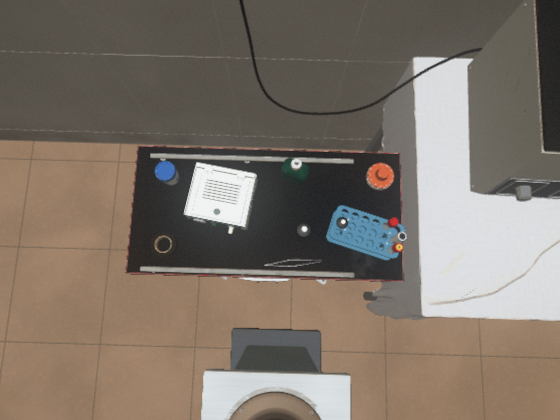

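```bash
python3 - <<'E'
import cv2
t=cv2.imread("pics/top0.png"); s=cv2.imread("pics/side0.png")
cv2.imwrite("pics/t_unit.png",cv2.resize(t[150:250,175:275],None,fx=6,fy=6,interpolation=cv2.INTER_CUBIC))
cv2.imwrite("pics/t_rack.png",cv2.resize(t[180:280,285:415],None,fx=6,fy=6,interpolation=cv2.INTER_CUBIC))
cv2.imwrite("pics/s_unit.png",cv2.resize(s[135:225,240:340],None,fx=6,fy=6,interpolation=cv2.INTER_CUBIC))
cv2.imwrite("pics/s_rack.png",cv2.resize(s[225:355,255:335],None,fx=4.5,fy=4.5,interpolation=cv2.INTER_CUBIC))
E
```

```text
(no output)
```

View pics/t_unit.png

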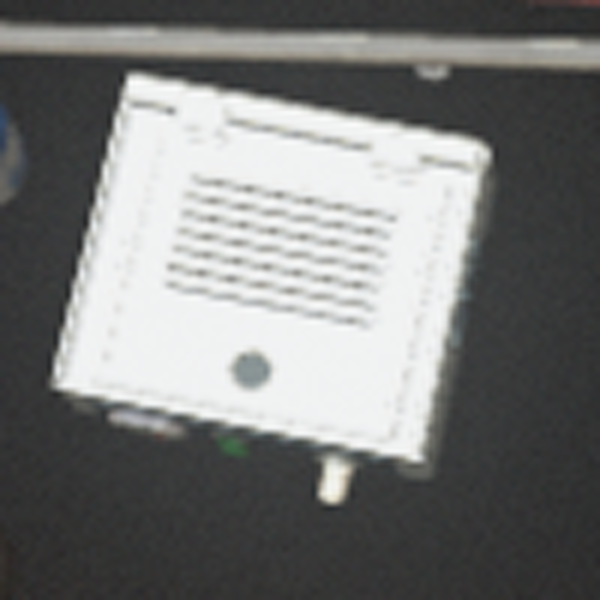

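View pics/t_rack.png

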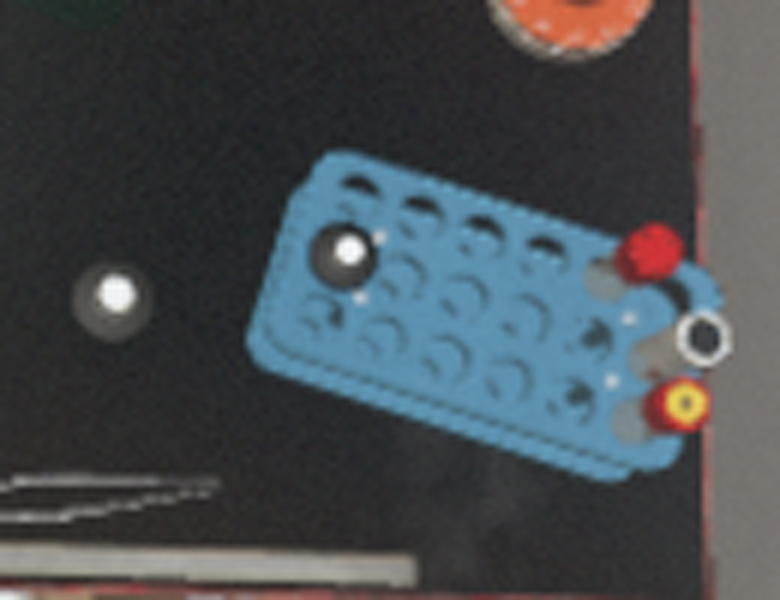

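View pics/s_unit.png

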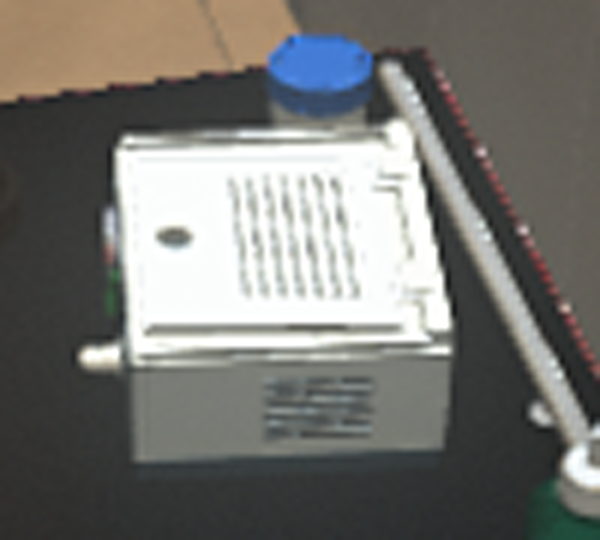

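View pics/s_rack.png

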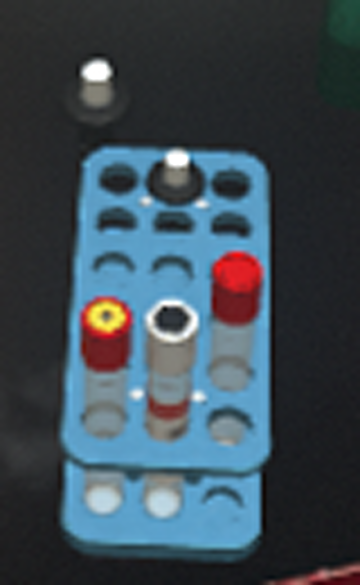

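```bash
cat > h.py <<'E'
import numpy as np, cv2
from rig import ctrl
def cam(n):
    m=ctrl.camera_model(n); return np.array([[m["fx"],0,m["cx"]],[0,m["fy"],m["cy"]],[0,0,1]]),np.array(m["camera_from_world"])
def back(n,u,v,z):
    K,T=cam(n); R=T[:3,:3]; c=-R.T@T[:3,3]; d=R.T@np.linalg.solve(K,[u,v,1]); return c+d*(z-c[2])/d[2]
def proj(n,p):
    K,T=cam(n); q=K@(T[:3,:3]@np.array(p)+T[:3,3]); return q[:2]/q[2]
def blob(im,x0,x1,y0,y1,lo,hi):
    g=cv2.cvtColor(im,cv2.COLOR_BGR2GRAY)[y0:y1,x0:x1].astype(float)
    w=np.clip((g-lo)/(hi-lo),0,1); ys,xs=np.mgrid[y0:y1,x0:x1]
    return (w*xs).sum()/w.sum(),(w*ys).sum()/w.sum(),w.sum()
def tri(a,b):
    P=[]
    for n in("top","side"):
        K,T=cam(n);P.append(K@T[:3])
    X=cv2.triangulatePoints(P[0],P[1],np.array(a,float).reshape(2,1),np.array(b,float).reshape(2,1)); return (X[:3]/X[3]).ravel()
E
python3 - <<'E'
from h import *
t=cv2.imread("pics/top0.png"); s=cv2.imread("pics/side0.png")
np.set_printoptions(precision=1,suppress=True)
g=cv2.cvtColor(t,cv2.COLOR_BGR2GRAY);print(g[206:218,211:224])
g2=cv2.cvtColor(s,cv2.COLOR_BGR2GRAY);print(g2[170:180,263:276]); print(g[216:228,336:350]); print(g2[246:268,288:302])
f=lambda X,Y,k,x,y:((X+.5)/k-.5+x,(Y+.5)/k-.5+y)
pt=f(349,250,6,285,180);ps=f(177,157,4.5,255,225)
print("pin",back("top",*pt,80),back("side",*ps,80),tri(pt,ps))
ht=f(251,370,6,175,150);hs=f(174,237,6,240,135)
print("hole",back("top",*ht,73.4),back("side",*hs,73.4),tri(ht,hs))
C=[back("top",*f(x,y,6,175,150),77) for x,y in((55,388),(425,460),(490,150),(128,75))]
C=np.array(C);print(C, C.mean(0)); 
E
```

```text
[[242 242 242 242 241 242 242 241 242 242 242 242 242]
 [241 241 241 241 241 238 238 240 241 242 242 242 242]
 [241 242 241 236 226 213 203 224 238 241 241 242 241]
 [242 242 237 200 144 155 152 164 219 239 241 242 241]
 [242 240 218 164 143 144 144 142 171 227 240 242 242]
 [241 234 194 149 146 146 146 148 144 212 238 241 242]
 [242 240 216 161 145 146 144 146 151 225 241 242 242]
 [242 241 226 181 150 144 147 157 190 233 242 241 241]
 [241 241 240 225 191 175 177 206 233 241 242 242 242]
 [242 242 241 241 235 230 230 238 241 242 241 241 242]
 [241 242 242 242 242 241 241 241 242 242 242 242 241]
 [233 238 235 237 238 240 242 241 242 241 241 242 241]]
[[253 253 252 252 253 253 253 253 253 253 252 252 253]
 [253 253 253 253 254 254 254 254 253 253 252 252 252]
 [253 253 254 253 245 238 237 238 250 254 253 252 252]
 [253 254 251 203 159 121 122 142 215 252 254 253 252]
 [253 254 246 143 112 116 118 114 145 234 254 253 252]
 [253 254 253 214 145 129 124 130 188 251 254 253 252]
 [253 253 254 255 244 220 208 228 243 255 253 252 252]
 [253 253 253 254 255 255 255 255 255 253 253 252 252]
[... 1662 characters left out ...]
30 240 255 255 255 252 106 137 143 143 143]
 [123  63  30  77 194 255 255 254 188  42  99 138 144 142]
 [ 89  38  37  72 112 129 149 112 102  31  42  90 141 144]
 [ 50  42  48  82 120 125 127 124 102  44  41  55 104 144]
 [ 38  46  52  88 122 129 130 123  98  59  42  40  83 131]
 [ 40  50  56  78 108 124 125 116  88  53  47  42  71 102]
 [ 34  50  52  52  60  81  88  71  63  51  49  40  75 109]
 [ 36  40  54  57  55  55  55  56  55  55  45  41  96 133]]
pin [ 474.1 -128.2   80. ] [ 472.6 -131.7   80. ] [ 474.1 -128.7   76.4]
hole [488.9 141.2  73.4] [487.1 135.6  73.4] [489.2 142.   68.4]
[[479.7 209.8  77. ]
 [457.8  77.4  77. ]
 [571.7  58.8  77. ]
 [596.  191.4  77. ]] [526.3 134.4  77. ]
```

arm_command([
  [[0,0,0.14],[0,0,0],0.4],
  [[0,0,0.14],[0,0,0],0.4],
  [[0,0,0.14],[0,0,0],0.4],
  [[0,0,0],[0.018,-0.04,0],0.4],
  [[0,0,0],[0.018,-0.04,0],0.4],
  [[0,0,0],[0.018,-0.04,0],0.4],
  [[0,0,0],[0.018,-0.04,0],0.4],
  [[0,0,0],[0.018,-0.04,0],0.4],
], grip_force=40)

```text
time_s: 0.9
eef_pos: [277.9, -422.7, 226.1]
tcp_rot: [-3.137, 0.007, -0.199]
force: [1.4, -0.9, 0.7]
finger_gap: 34.0
```

arm_command([
  [[0,0,-0.033],[0.018,-0.04,0],0.4],
  [[0,0,0],[0.018,-0.04,0],0.4],
  [[0,0,0],[0.018,-0.04,0],0.4],
  [[0,0,0],[0.018,-0.04,0],0.4],
  [[0,0,0],[0.018,-0.04,0],0.4],
  [[0,0,0],[0.018,-0.04,0],0.4],
  [[0,0,0],[0.018,-0.04,0.02],0.4],
  [[0,0,0],[0.01,-0.025,0.03],0.4],
  [[0,0,0],[0,0,0],0.4],
])

```text
time_s: 1.8
eef_pos: [471.0, -125.5, 175.1]
tcp_rot: [-3.135, 0.004, -0.157]
force: [-0.6, -0.5, -0.1]
finger_gap: 34.3
```

```bash
python3 - <<'E'
from h import *
np.set_printoptions(precision=3,suppress=True)
for n in ("side","top"):
    im=ctrl.snapshot(n)[:,:,::-1]; cv2.imwrite(f"pics/{n}1.png",im)
    s=ctrl.read_state(); p=proj(n,s["eef_pos"]); print(n,p)
    x,y=int(p[0]),int(p[1]); c=im[max(0,y-60):y+60,max(0,x-65):x+65]; cv2.imwrite(f"pics/{n}1c.png",cv2.resize(c,None,fx=5,fy=5,interpolation=cv2.INTER_CUBIC)); print(max(0,x-65),max(0,y-60))
print(s["eef_pos"],s["tcp_rot"],s["force"],s["joints"])
E
```

```text
side [294.363 219.837]
229 159
top [351.706 214.307]
286 154
[ 471.075 -129.296  177.617] [-3.137  0.001 -0.161] [ 0.259 -0.757  0.279] [ 0.409  0.257 -0.279  1.967  0.081  0.931 -1.642]
```

View pics/side1c.png

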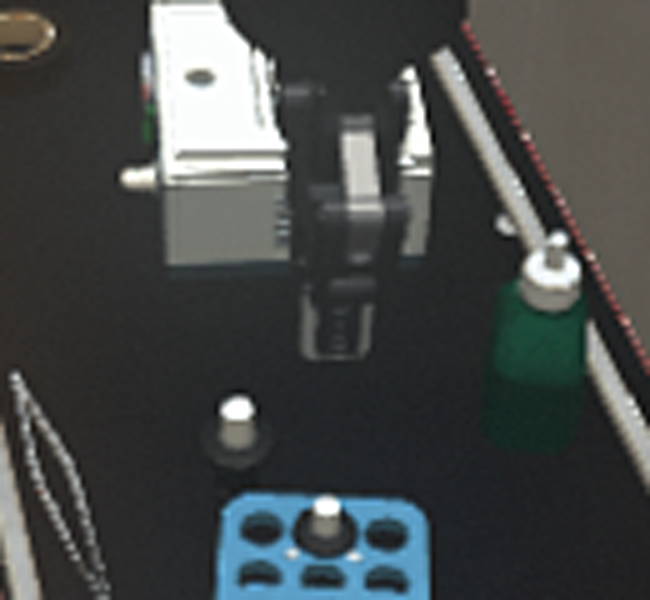

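View pics/top1.png

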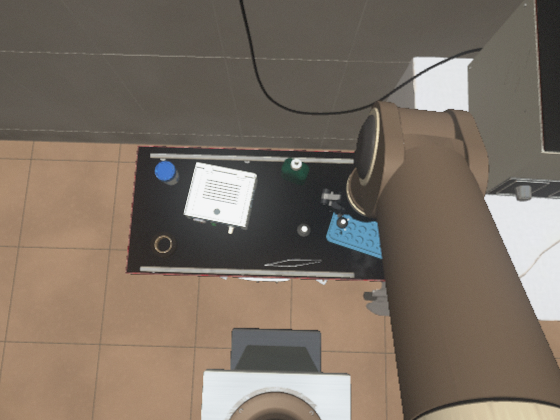

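```bash
python3 - <<'E'
from h import *
np.set_printoptions(precision=2,suppress=True)
e=np.array([471.1,-129.3,177.6]); ty=np.array([-.16,-.987,0]);tx=np.array([.987,-.16,0])
for d in (17,24,28):
  for dz in(0,4,8): 
    p=e+ty*d+[0,0,dz]; print(d,dz,proj("side",p),proj("side",p-tx*11),proj("side",p+tx*11))
c=lambda x,y:(229+(x+.5)/5-.5,159+(y+.5)/5-.5)
print(c(302,352),c(370,352),c(327,502))
for z in (76,80): print(back("side",*c(327,505),z))
for z in (76,80): print(proj("side",[474.1,-128.2,z]))
E
```

```text
17 0 [295.81 227.27] [289.2  227.62] [302.4  226.93]
17 4 [295.9  225.55] [289.27 225.89] [302.51 225.2 ]
17 8 [295.99 223.81] [289.33 224.15] [302.63 223.46]
24 0 [296.29 230.26] [289.64 230.61] [302.93 229.91]
24 4 [296.38 228.53] [289.71 228.88] [303.05 228.18]
24 8 [296.48 226.79] [289.77 227.14] [303.16 226.44]
28 0 [296.57 231.98] [289.89 232.34] [303.24 231.63]
28 4 [296.66 230.25] [289.96 230.61] [303.35 229.9 ]
28 8 [296.76 228.51] [290.03 228.87] [303.47 228.16]
(289.0, 229.0) (302.6, 229.0) (294.0, 259.0)
[ 473.74 -128.66   76.  ]
[ 472.67 -132.     80.  ]
[294.12 259.38]
[294.2  257.94]
```

arm_command([
  [[0,0,0],[0.003,0,0.03],0.4],
  [[0,0,0],[0,0,0.03],0.4],
  [[0,0,0],[0,0,0.02],0.4],
  [[0,0,0],[0,0,0],0.4],
  [[0,0,0],[0,0,0],0.4],
  [[0,0,0],[0,0,0],0.4],
])

```text
time_s: 2.5
eef_pos: [474.9, -139.4, 101.6]
tcp_rot: [3.141, -0.007, -0.173]
force: [-0.0, 0.4, 0.1]
finger_gap: 34.3
```

```bash
cat > st.py <<'E'
from h import *
np.set_printoptions(precision=3,suppress=True)
s=ctrl.read_state(); print(s["time_s"],s["eef_pos"],s["tcp_rot"],s["force"],s["finger_gap"])
E
cat > look.py <<'E'
import sys
from h import *
n,tag,hx,hy,k=sys.argv[1],sys.argv[2],int(sys.argv[3]),int(sys.argv[4]),float(sys.argv[5])
dx=int(sys.argv[6]) if len(sys.argv)>6 else 0; dy=int(sys.argv[7]) if len(sys.argv)>7 else 0
im=ctrl.snapshot(n)[:,:,::-1]; s=ctrl.read_state(); p=proj(n,s["eef_pos"])
x,y=int(p[0])+dx,int(p[1])+dy; x0,y0=max(0,x-hx),max(0,y-hy)
cv2.imwrite(f"pics/{tag}_full.png",im); cv2.imwrite(f"pics/{tag}.png",cv2.resize(im[y0:y+hy,x0:x+hx],None,fx=k,fy=k,interpolation=cv2.INTER_CUBIC)); print("x0,y0",x0,y0,"tcp px",p)
E
python3 st.py; python3 look.py side s2 40 40 7; python3 st.py
```

```text
2.5 [ 474.915 -139.4    101.555] [ 3.141 -0.007 -0.173] [-0.017  0.38   0.133] 34.25512091305823
x0,y0 256 214 tcp px [296.93342853 254.31460868]
2.55 [ 475.253 -139.45   101.84 ] [ 3.141 -0.008 -0.173] [ 0.222  0.106 -0.726] 33.9838843339358
```

View pics/s2.png

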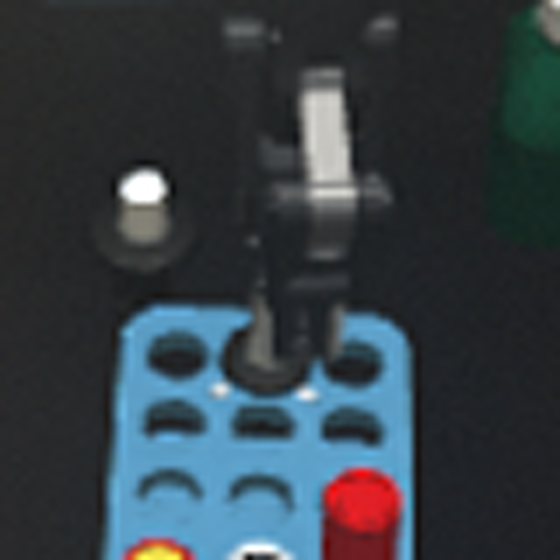

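arm_command([
  [[0,-0.007,0],[-0.0027,-0.0097,0.005],0.4],
  [[0,0,0],[0,0,0],0.4],
  [[0,0,0],[0,0,0],0.4],
])

```text
time_s: 2.85
eef_pos: [475.5, -129.1, 98.8]
tcp_rot: [3.14, -0.004, -0.173]
force: [0.3, 0.6, 0.6]
finger_gap: 33.8
```

```bash
python3 look.py side s3 40 40 7; python3 st.py
```

```text
x0,y0 255 211 tcp px [295.39615001 251.16964785]
2.9 [ 475.497 -128.845   98.744] [ 3.141 -0.004 -0.173] [ 0.26  -0.605  0.079] 34.492421448852895
```

View pics/s3.png

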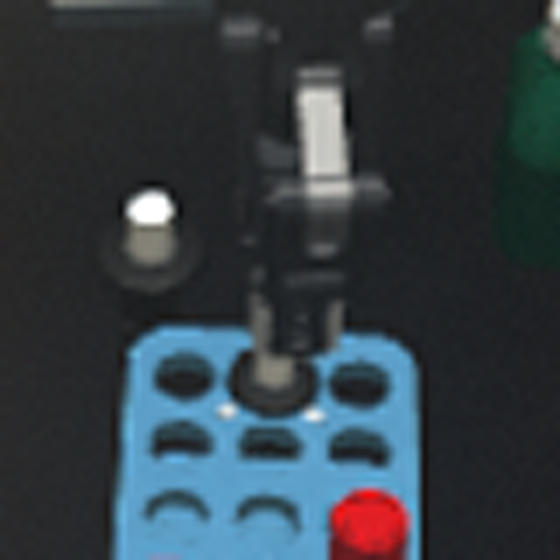

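arm_command([
  [[0,-0.004,0],[-0.0017,0,0.012],0.4],
  [[0,0,0],[0,0,0.009],0.4],
  [[0,0,0],[0,0,0],0.4],
  [[0,0,0],[0,0,0],0.4],
])

```text
time_s: 3.3
eef_pos: [473.4, -128.4, 75.4]
tcp_rot: [3.141, 0.001, -0.173]
force: [0.0, -0.7, 1.1]
finger_gap: 33.8
```

```bash
python3 look.py side s4 40 40 7; python3 st.py
```

```text
x0,y0 253 219 tcp px [293.73567201 259.74371089]
3.35 [ 473.313 -128.437   75.469] [ 3.14   0.001 -0.173] [-0.06   0.696  0.994] 34.277425909665645
```

View pics/s4.png

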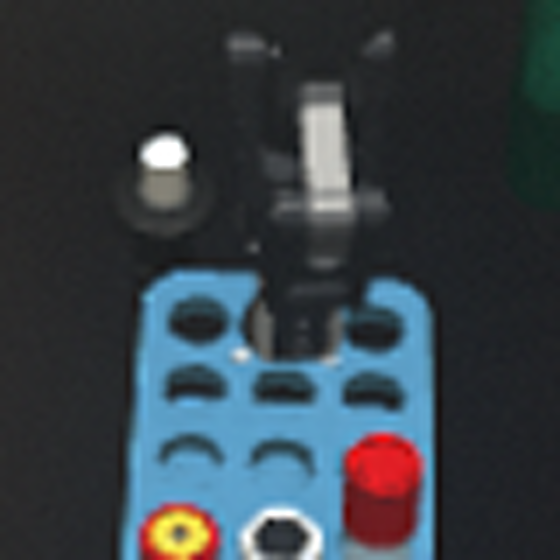

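arm_command([
  [[0,0,0],[0,0,0.0025],0.3],
  [[0,0,0],[0,0,0.0015],0.2],
  [[0,0,0],[0,0,0],0.2],
  [[0,0,0],[0,0,0],0.2],
], grip_force=20)

```text
time_s: 3.75
eef_pos: [473.6, -128.6, 71.4]
tcp_rot: [3.14, 0.001, -0.173]
force: [0.7, -0.3, -0.4]
finger_gap: 16.9
```

```bash
python3 look.py side s5 40 40 7; python3 st.py
```

```text
x0,y0 253 221 tcp px [293.83500023 261.22507625]
3.8 [ 473.603 -128.591   71.425] [ 3.14   0.001 -0.173] [-0.271  0.508 -0.519] 16.89934690322858
```

View pics/s5.png

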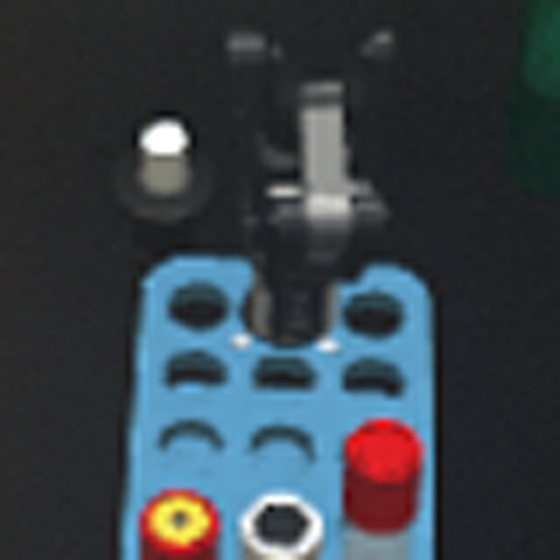

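Gap 17 mm, no contact; the finger stands centred over the rivet between the two white dots. Close.

arm_command([
  [[0,0,0],[0,0,0],0.05],
  [[0,0,0],[0,0,0],0],
  [[0,0,0],[0,0,0],0],
  [[0,0,0],[0,0,0],0],
  [[0,0,0],[0,0,0],0],
], grip_force=40)

```text
time_s: 4.3
eef_pos: [473.8, -128.7, 71.8]
tcp_rot: [3.14, 0.0, -0.173]
force: [0.1, -0.0, 0.3]
finger_gap: 6.1
```

```bash
python3 st.py
```

```text
4.3 [ 473.764 -128.652   71.768] [ 3.14   0.    -0.173] [ 0.132 -0.024  0.261] 6.0684078576420815
```

arm_command([
  [[0,0,0],[0,0,0],0],
  [[0,0,0],[0,0,0],0],
  [[0,0,0],[0,0,0],0],
])

```text
time_s: 4.6
eef_pos: [473.7, -128.7, 71.7]
tcp_rot: [3.14, 0.0, -0.173]
force: [0.4, 0.8, -0.0]
finger_gap: 5.5
```

```bash
python3 look.py side s6 40 40 7; python3 st.py
```

```text
x0,y0 253 221 tcp px [293.91957126 261.13985952]
4.65 [ 473.729 -128.681   71.73 ] [ 3.14   0.    -0.173] [-0.204  0.048  0.157] 5.969092764130543
```

View pics/s6.png

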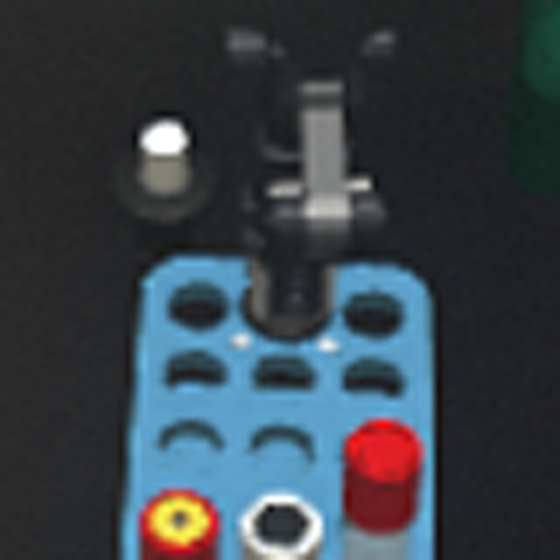

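arm_command([
  [[0,0,0],[0,0,-0.01],0],
  [[0,0,0],[0,0,-0.02],0],
  [[0,0,0],[0,0,-0.03],0],
  [[0,0,0],[0,0,-0.02],0],
  [[0,0,0],[0,0,-0.01],0],
])

```text
time_s: 5.15
eef_pos: [472.5, -128.0, 165.6]
tcp_rot: [3.141, 0.004, -0.172]
force: [0.0, 0.1, -0.8]
finger_gap: 6.1
```

```bash
python3 look.py side s7 40 40 7 0 10; python3 st.py
```

```text
x0,y0 255 194 tcp px [295.47179808 224.17023808]
5.2 [ 473.265 -128.118  166.653] [ 3.141  0.002 -0.172] [ 0.198 -0.059  0.861] 5.821141446579234
```

View pics/s7.png

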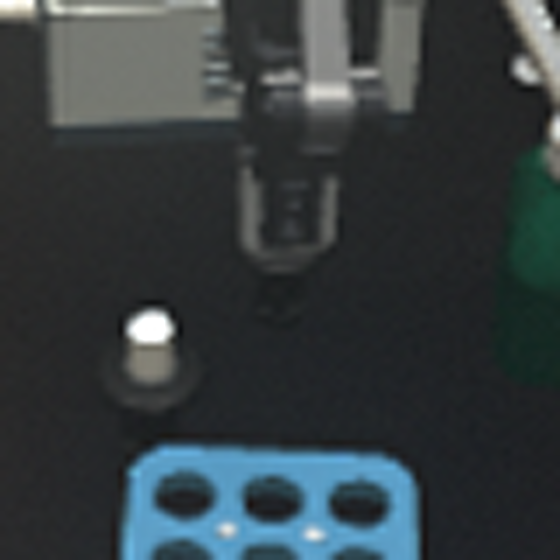

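```bash
python3 - <<'E'
from h import *
im=cv2.imread("pics/s7_full.png")[205:250,275:315]
g=np.clip((im.astype(float)-10)*4,0,255).astype(np.uint8)
cv2.imwrite("pics/s7e.png",cv2.resize(g,None,fx=13,fy=13,interpolation=cv2.INTER_CUBIC))
e=np.array([473.265,-128.118,166.65])
for dz in (0,-4,-8,-31): 
    p=proj("side",e+[0,0,dz]); print(dz,p,(p-[275,205]+.5)*13)
E
```

```text
0 [295.47164755 224.17173946] [272.63141818 255.73261303]
-4 [295.38615512 225.84866602] [271.52001652 277.53265826]
-8 [295.30127504 227.51358125] [270.41657549 299.17655623]
-31 [294.82477496 236.8600881 ] [264.22207445 420.68114534]
```

View pics/s7e.png

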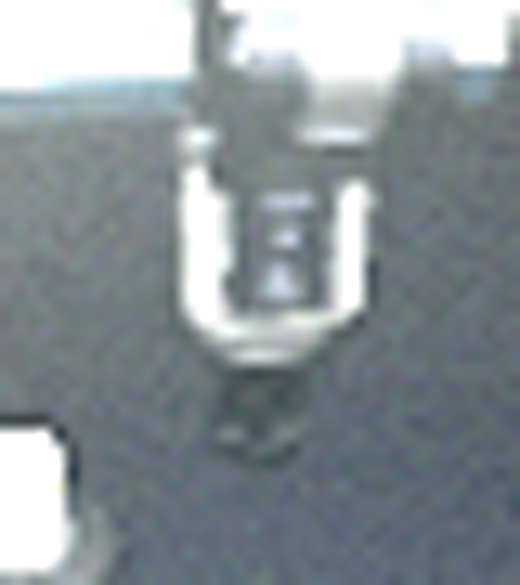

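arm_command([
  [[0,0,0],[-0.003,-0.02,0],0],
  [[0,0,0],[-0.004,-0.035,0],0],
  [[0,0,0],[-0.004,-0.035,0],0],
  [[0,0,0],[-0.004,-0.035,0],0],
  [[0,0,0],[-0.004,-0.035,0],0],
  [[0,0,0],[-0.004,-0.035,0],0],
  [[0,0,0],[-0.003,-0.03,0],0],
  [[0,0,0],[-0.002,-0.02,0],0],
  [[0,0,0],[-0.001,-0.01,0],0],
  [[0,0,0],[0,0,0],0],
])

```text
time_s: 6.2
eef_pos: [487.3, 135.5, 162.5]
tcp_rot: [3.139, 0.005, -0.177]
force: [0.2, 0.1, -0.4]
finger_gap: 5.9
```

```bash
python3 look.py side s8 60 50 6 0 10; python3 st.py; python3 - <<'E'
from h import *
t=cv2.imread("pics/top0.png").astype(float)
def dark(im,x0,x1,y0,y1,hi,lo):
    return blob((255-im).astype(np.uint8),x0,x1,y0,y1,255-hi,255-lo)
u=dark(cv2.imread("pics/top0.png"),210,225,206,217,225,160);print(u,back("top",u[0],u[1],73.4))
u=dark(cv2.imread("pics/side0.png"),264,276,170,179,235,140);print(u,back("side",u[0],u[1],73.4))
E
```

```text
x0,y0 208 101 tcp px [268.56503829 141.43968991]
6.25 [487.255 134.446 162.438] [ 3.138  0.005 -0.178] [ 0.301 -0.479  0.434] 5.820766621744176
(np.float64(216.3879565646594), np.float64(211.2309970384995), np.float64(31.169230769230772)) [488.98341908 141.23741156  73.4       ]
(np.float64(268.5566166439291), np.float64(174.0886766712142), np.float64(15.43157894736842)) [487.06106803 135.58084781  73.4       ]
```

View pics/s8.png

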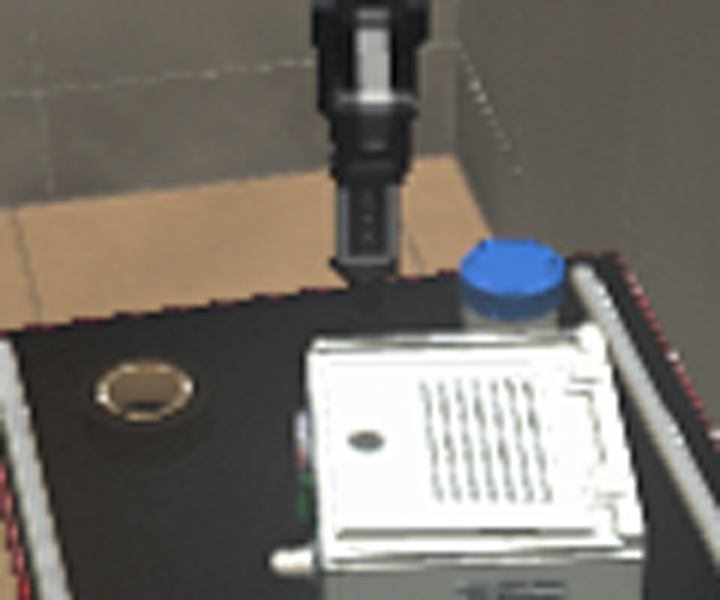

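arm_command([
  [[0.003,0.005,-0.012],[0,-0.0066,0.015],0],
  [[0,0,0],[0,0,0.015],0],
  [[0,0,0],[0,0,0.008],0],
  [[0,0,0],[0,0,0],0],
  [[0,0,0],[0,0,0],0],
])

```text
time_s: 6.75
eef_pos: [489.1, 133.5, 123.1]
tcp_rot: [3.138, -0.0, -0.174]
force: [-0.1, 0.3, 0.4]
finger_gap: 6.0
```

```bash
python3 look.py side s9 60 50 6 0 10; python3 look.py top t9 50 45 6 0 0;python3 st.py; python3 - <<'E'
from h import *
e=ctrl.read_state()["eef_pos"]
for dz in (0,-4,-8,-31): print(dz,proj("side",e+[0,0,dz]))
print(proj("side",[488.4,141,73.4]))
E
```

```text
x0,y0 209 116 tcp px [269.56614757 156.60763702]
x0,y0 166 161 tcp px [216.49963531 206.54919541]
6.85 [489.228 133.903 123.35 ] [ 3.138 -0.001 -0.173] [-0.328 -0.125 -0.344] 5.9658587021459395
0 [269.57771135 156.42252783]
-4 [269.58357031 157.90767509]
-8 [269.58939678 159.38458913]
-31 [269.62228202 167.72044741]
[268.59004493 172.59584561]
```

View pics/s9.png

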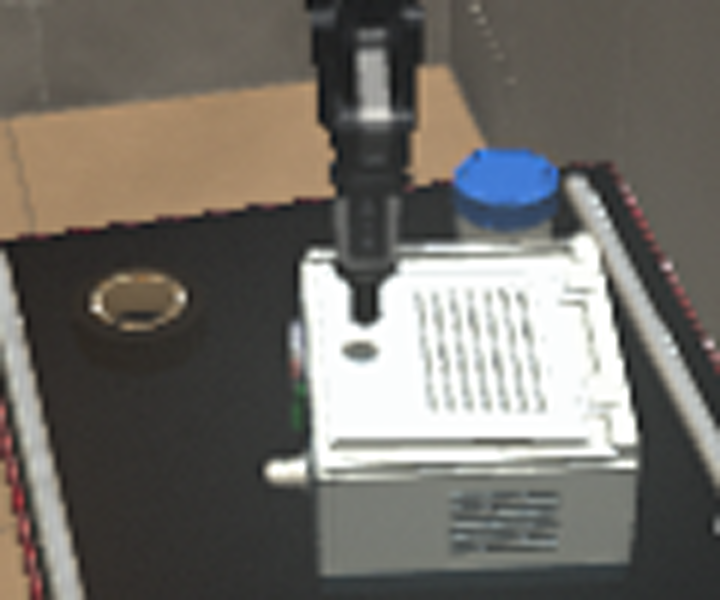

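View pics/t9.png

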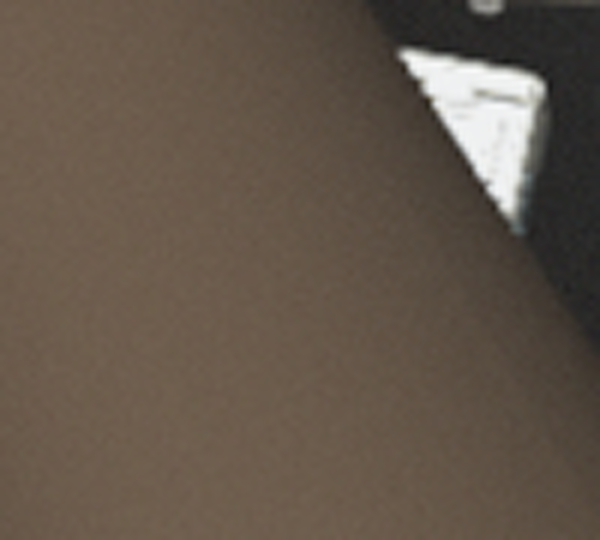

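```bash
python3 - <<'E'
from h import *
for y in (137,138,139,140,141):
  a=[488.4,y,73.4]; r=np.array([.166*7.25,.986*7.25,0])
  print(y,proj("side",a-r)[1],proj("side",a)[1],proj("side",a+r)[1], "bottom far",proj("side",a+r-[0,0,4])[1], proj("top",a))
e=np.array([489.228,133.903,123.35-31.1]);print(proj("side",e-[0,6.5,0]))
# rack/hole z's: top rim extents
g=cv2.cvtColor(cv2.imread("pics/top0.png"),cv2.COLOR_BGR2GRAY); print(g[211,206:226],g[203:222,216])
E
```

```text
137 175.58422462578457 173.6359500317085 171.70834910106285 bottom far 173.092398901844 [218.349709   211.55625004]
138 175.32084859738706 173.3753675075067 171.4505157914262 bottom far 172.83427328120572 [217.88313692 211.54261943]
139 175.05785003628102 173.11515645778965 171.19304808977148 bottom far 172.57651270837886 [217.4165702  211.52898897]
140 174.79522813157533 172.85531608878773 170.93594521900079 bottom far 172.3191164095208 [216.95000881 211.51535866]
141 174.5329820746998 172.5958456089911 170.67920640421679 bottom far 172.06208361297462 [216.48345278 211.50172852]
[270.28417963 169.45664237]
[241 241 242 241 242 241 234 194 149 146 146 146 148 144 212 238 241 242
 242 241] [242 242 241 242 238 213 155 144 146 146 144 175 230 241 240 233 230 230
 125]
```

arm_command([
  [[0.003,0,-0.007],[-0.0019,-0.0064,0],0],
  [[0,0,0],[0,0,0],0],
  [[0,0,0],[0,0,0],0],
])

```text
time_s: 7.15
eef_pos: [489.2, 141.3, 124.7]
tcp_rot: [-3.141, -0.003, -0.166]
force: [-0.8, 0.0, 0.4]
finger_gap: 5.7
```

```bash
python3 st.py
```

```text
7.15 [489.183 141.319 124.677] [-3.141 -0.003 -0.166] [-0.775  0.002  0.446] 5.679615298430263
```

arm_command([
  [[0,-0.003,0],[-0.0008,0.0009,0.006],0],
  [[0,0,0],[0,0,0.006],0],
  [[0,0,0],[0,0,0],0],
  [[0,0,0],[0,0,0],0],
])

```text
time_s: 7.55
eef_pos: [488.1, 140.6, 111.6]
tcp_rot: [-3.141, 0.0, -0.166]
force: [0.0, 1.0, -0.2]
finger_gap: 6.1
```

```bash
python3 st.py; python3 look.py side s10 60 50 6 0 10; python3 st.py
```

```text
7.55 [488.116 140.637 111.624] [-3.141  0.    -0.166] [ 0.017  1.02  -0.172] 6.127446218515728
x0,y0 208 119 tcp px [268.40234872 159.10017111]
7.6 [488.062 140.596 111.621] [-3.141  0.    -0.165] [-0.197 -0.366 -0.384] 6.094762414982372
```

View pics/s10.png

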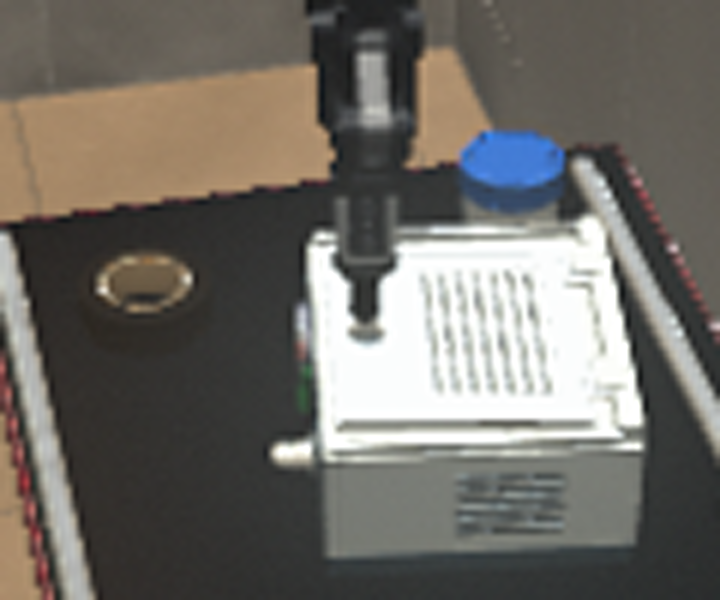

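```bash
python3 - <<'E'
from h import *
im=cv2.imread("pics/s10_full.png"); c=im[150:182,250:290]
cv2.imwrite("pics/s10z.png",cv2.resize(c,None,fx=18,fy=18,interpolation=cv2.INTER_CUBIC))
g=cv2.cvtColor(im,cv2.COLOR_BGR2GRAY); print(g[161:180,260:278])
e=np.array([488.06,140.6,111.62])
for p in ([0,0,-31.1],[0,-6.5,-31.1],[0,0,-7.7]): print(proj("side",e+p))
E
```

```text
[[255 255 254 146  75  97  78  67  67  70  69  70  81 102 182 245 240 240]
 [255 247 254 135  55  92 103 105 104 104 104 103  93  75 202 255 255 254]
 [255 249 254 176  72  56  65  68  65  63  63  57  49  82 216 255 254 253]
 [255 254 255 255 178  52  57  63  64  67  67  69 113 194 252 255 253 250]
 [255 254 253 255 255 147  73  52  57  58  49 128 247 255 255 253 254 248]
 [247 252 245 254 255 255 143  48  54  53  48 199 255 255 253 253 253 252]
 [238 253 248 253 255 254 140  47  53  53  63 204 255 254 253 253 253 252]
 [233 255 252 253 255 254 140  47  55  54  65 205 255 254 253 253 253 255]
 [219 252 239 253 255 254 130  49  55  54  61 201 255 254 252 253 253 254]
 [206 254 246 253 255 253  90  48  55  56  50 194 255 254 253 252 253 254]
 [201 255 251 253 255 254 178  69  53  55  83 213 255 253 253 252 253 254]
 [195 254 243 253 254 255 254 139  70  82 143 240 255 253 252 252 253 254]
 [189 255 247 253 254 252 207 166 131 134 149 220 253 254 252 252 253 254]
 [189 255 252 253 254 246 142 113 117 119 115 146 234 254 253 252 253 253]
 [193 253 245 253 254 253 214 144 129 123 129 186 251 254 253 252 253 253]
 [194 254 247 253 253 254 255 244 220 208 229 242 255 253 252 252 252 253]
 [185 255 253 253 253 253 254 255 255 255 255 255 253 253 252 252 252 253]
 [180 255 253 252 252 252 252 253 253 253 253 253 252 252 252 252 252 253]
 [147 244 252 245 253 252 252 253 252 252 252 252 252 252 252 252 252 253]]
[268.46973015 170.23612496]
[269.11793659 171.92704761]
[268.41823378 161.90125951]
```

View pics/s10z.png

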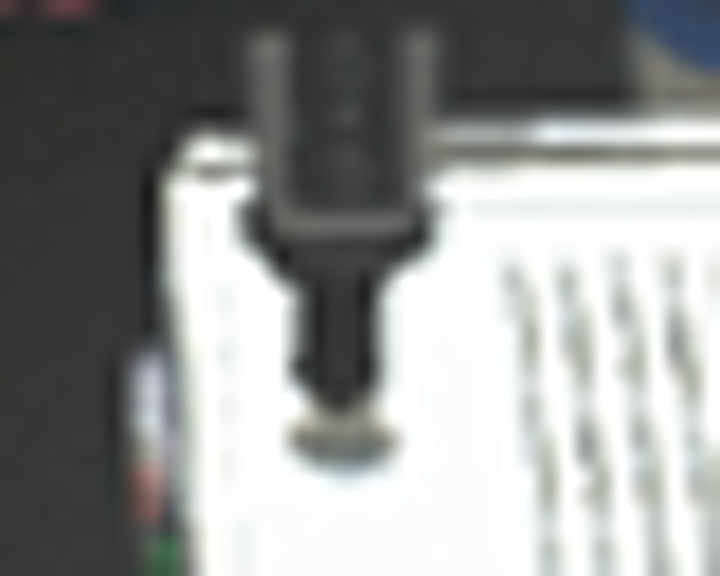

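arm_command([
  [[0,0,0],[0,0,0.003],0],
  [[0,0,0],[0,0,0.002],0],
  [[0,0,0],[0,0,0.001],0],
  [[0,0,0],[0,0,0.001],0],
])

```text
time_s: 8.0
eef_pos: [488.3, 140.6, 104.2]
tcp_rot: [-3.141, 0.0, -0.166]
force: [1.0, -0.6, 0.2]
finger_gap: 5.8
```

```bash
python3 st.py;python3 - <<'E'
from h import *
g=cv2.cvtColor(cv2.imread("pics/s9_full.png"),cv2.COLOR_BGR2GRAY); print(g[160:180,262:276])
E
```

```text
8.0 [488.259 140.624 104.198] [-3.141  0.    -0.166] [ 1.003 -0.577  0.249] 5.774188603694302
[[246 254 154  43  70  89  90  88  84  79  77  74  62 187]
 [254 244 224  66  48  54  59  61  62  60  56  64 102 188]
 [254 255 255 183  99  53  65  71  73  63  64 139 227 251]
 [253 254 255 255 226  71  48  54  53  48 126 245 255 255]
 [253 253 254 255 255 141  46  52  54  44 196 255 255 253]
 [252 253 253 255 254 138  46  54  54  43 193 255 254 253]
 [245 253 253 255 254 137  47  52  54  42 194 255 254 253]
 [247 253 253 255 254 137  46  53  54  42 184 255 254 253]
 [252 253 253 255 254 142  46  50  52  48 153 250 254 253]
 [239 253 253 254 253 178  97  55  65 114 227 255 253 253]
 [245 253 253 253 255 255 232 165 180 240 255 254 253 253]
 [251 253 253 253 254 255 255 255 255 255 255 253 252 252]
 [243 253 253 254 253 245 239 238 238 251 254 253 252 252]
 [246 253 254 251 202 158 120 120 141 215 252 254 253 252]
 [252 253 254 246 141 112 115 117 113 145 234 254 253 252]
 [244 253 253 253 213 144 128 123 130 186 251 254 253 252]
 [247 253 253 254 255 244 220 208 228 243 255 253 253 252]
 [253 253 252 253 254 255 255 255 255 255 253 253 252 252]
 [253 252 252 252 252 253 253 253 253 253 253 252 252 252]
 [251 245 253 252 252 252 252 252 252 252 252 252 252 252]]
```

arm_command([
  [[0,0,0],[0,0,0.001],0],
  [[0,0,0],[0,0,0.001],0],
])

```text
time_s: 8.2
eef_pos: [488.3, 140.5, 102.1]
tcp_rot: [-3.141, -0.0, -0.166]
force: [-0.1, -0.4, -0.3]
finger_gap: 5.8
```

```bash
python3 st.py; python3 look.py side s11 60 50 6 0 10; python3 st.py;python3 - <<'E'
from h import *
im=cv2.imread("pics/s11_full.png"); c=im[150:182,250:290]
cv2.imwrite("pics/s11z.png",cv2.resize(c,None,fx=18,fy=18,interpolation=cv2.INTER_CUBIC))
E
```

```text
8.2 [488.329 140.461 102.132] [-3.141 -0.    -0.166] [-0.094 -0.357 -0.317] 5.7613546096953
x0,y0 208 122 tcp px [268.51527303 162.63679074]
8.25 [488.236 140.439 101.97 ] [-3.141  0.    -0.166] [ 0.006 -1.048 -0.009] 5.806139571994103
```

View pics/s11z.png

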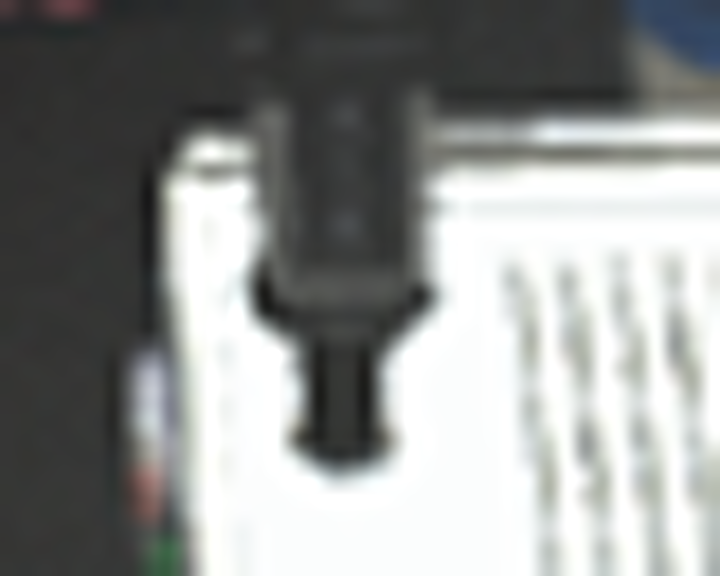

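arm_command([
  [[0,0,0],[0,0,0.001],0],
  [[0,0,0],[0,0,0.001],0],
])

```text
time_s: 8.45
eef_pos: [488.3, 140.3, 99.9]
tcp_rot: [-3.141, 0.0, -0.166]
force: [-0.2, -0.5, -0.1]
finger_gap: 5.9
```

```bash
python3 st.py
```

```text
8.45 [488.285 140.335  99.906] [-3.141  0.    -0.166] [-0.244 -0.538 -0.059] 5.903562359361178
```

arm_command([
  [[0,0,0],[0,0,0.001],0],
  [[0,0,0],[0,0,0.001],0],
  [[0,0,0],[0,0,0.001],0],
])

```text
time_s: 8.75
eef_pos: [488.3, 140.3, 96.6]
tcp_rot: [-3.141, 0.0, -0.166]
force: [-0.4, -1.3, -0.1]
finger_gap: 6.0
```

```bash
python3 st.py
```

```text
8.75 [488.261 140.335  96.647] [-3.141  0.    -0.166] [-0.393 -1.273 -0.131] 6.020811227937326
```

arm_command([
  [[0,0,0],[0,0,0.001],0],
  [[0,0,0],[0,0,0.001],0],
  [[0,0,0],[0,0,0.001],0],
  [[0,0,0],[0,0,0.001],0],
])

```text
time_s: 9.15
eef_pos: [488.2, 140.3, 92.3]
tcp_rot: [-3.141, 0.0, -0.166]
force: [0.1, -0.3, 0.2]
finger_gap: 6.0
```

```bash
python3 st.py; python3 look.py side s12 60 50 6 0 10; python3 st.py;python3 - <<'E'
from h import *
im=cv2.imread("pics/s12_full.png"); c=im[150:182,250:290]
cv2.imwrite("pics/s12z.png",cv2.resize(c,None,fx=18,fy=18,interpolation=cv2.INTER_CUBIC))
E
```

```text
9.15 [488.214 140.314  92.276] [-3.141  0.    -0.166] [ 0.103 -0.285  0.176] 6.039293741178027
x0,y0 208 126 tcp px [268.50001183 166.2212789 ]
9.2 [488.118 140.296  92.095] [-3.141  0.    -0.166] [-0.438 -0.318 -0.098] 6.21049030780672
```

View pics/s12z.png

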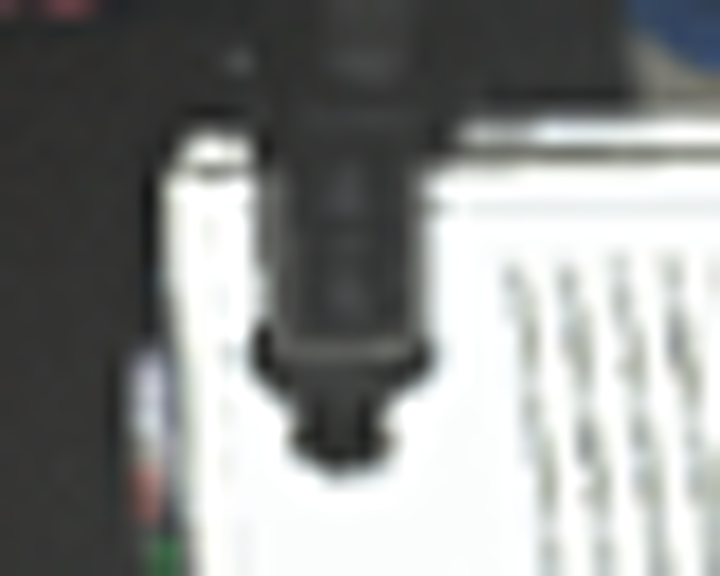

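arm_command([
  [[0,0,0],[0,0,0.001],0],
  [[0,0,0],[0,0,0.001],0],
  [[0,0,0],[0,0,0.001],0],
  [[0,0,0],[0,0,0.001],0],
  [[0,0,0],[0,0,0.001],0],
  [[0,0,0],[0,0,0.001],0],
  [[0,0,0],[0,0,0.001],0],
  [[0,0,0],[0,0,0.0005],0],
])

```text
time_s: 10.0
eef_pos: [488.2, 140.1, 84.0]
tcp_rot: [-3.141, 0.0, -0.166]
force: [-0.2, 0.4, -0.0]
finger_gap: 5.8
```

```bash
python3 st.py
```

```text
10.0 [488.187 140.072  83.965] [-3.141  0.    -0.166] [-0.162  0.364 -0.047] 5.808810331483008
```

arm_command([
  [[0,0,0],[0,0,0.001],0],
  [[0,0,0],[0,0,0.001],0],
  [[0,0,0],[0,0,0.001],0],
  [[0,0,0],[0,0,0.0005],0],
])

```text
time_s: 10.4
eef_pos: [488.3, 140.1, 80.3]
tcp_rot: [-3.141, 0.0, -0.166]
force: [0.1, -1.1, 2.0]
finger_gap: 5.9
```

```bash
python3 st.py
```

```text
10.4 [488.341 140.122  80.268] [-3.141  0.    -0.166] [ 0.145 -1.108  2.021] 5.852116638517548
```

Contact as expected (2 N at TCP 80.3, cover height as computed). Close the cover gently.

arm_command([
  [[0,0,0],[0,0,0.001],0],
  [[0,0,0],[0,0,0.001],0],
])

```text
time_s: 10.6
eef_pos: [488.2, 140.2, 78.4]
tcp_rot: [-3.141, 0.0, -0.166]
force: [-1.2, -0.9, 3.4]
finger_gap: 5.8
```

arm_command([
  [[0,0,0],[0,0,0.0007],0],
])

```text
time_s: 10.7
eef_pos: [488.1, 140.2, 77.7]
tcp_rot: [-3.141, 0.0, -0.166]
force: [-1.9, -1.9, 3.9]
finger_gap: 6.2
```

```bash
python3 st.py
```

```text
10.7 [488.128 140.248  77.732] [-3.141  0.    -0.166] [-1.884 -1.949  3.89 ] 6.239943580393913
```

arm_command([
  [[0,0,0],[0,0,0.0005],0],
])

```text
time_s: 10.8
eef_pos: [488.1, 140.3, 77.3]
tcp_rot: [-3.141, 0.0, -0.166]
force: [-2.2, -0.7, 5.2]
finger_gap: 5.9
```

arm_command([
  [[0,0,0],[0,0,0.0005],0],
])

```text
time_s: 10.9
eef_pos: [488.0, 140.3, 76.9]
tcp_rot: [-3.142, 0.0, -0.166]
force: [-1.7, -0.7, 5.2]
finger_gap: 5.9
```

arm_command([
  [[0,0,0],[0,0,0.0005],0],
])

```text
time_s: 11.0
eef_pos: [488.0, 140.3, 76.5]
tcp_rot: [3.142, 0.0, -0.166]
force: [-2.4, -1.5, 5.9]
finger_gap: 5.8
```

arm_command([
  [[0,0,0],[0,0,0.0005],0],
])

```text
time_s: 11.1
eef_pos: [487.9, 140.4, 76.2]
tcp_rot: [3.142, 0.0, -0.166]
force: [-2.0, -1.0, 8.3]
finger_gap: 5.8
```

arm_command([
  [[0,0,0],[0,0,0.001],0],
])

```text
time_s: 11.2
eef_pos: [487.9, 140.5, 75.6]
tcp_rot: [3.142, 0.0, -0.166]
force: [-3.9, -1.0, 10.7]
finger_gap: 6.3
```

arm_command([
  [[0,0,0],[0,0,0.001],0],
])

```text
time_s: 11.3
eef_pos: [487.9, 140.6, 75.1]
tcp_rot: [3.142, -0.0, -0.166]
force: [-4.0, -1.6, 12.3]
finger_gap: 6.0
```

```bash
python3 look.py side s13 60 50 6 0 10; python3 st.py;python3 - <<'E'
from h import *
im=cv2.imread("pics/s13_full.png"); c=im[150:182,250:290]
cv2.imwrite("pics/s13z.png",cv2.resize(c,None,fx=18,fy=18,interpolation=cv2.INTER_CUBIC))
E
```

```text
x0,y0 208 132 tcp px [268.42992858 172.13706577]
11.35 [487.941 140.61   75.091] [ 3.142 -0.    -0.166] [-3.21  -1.431 11.496] 5.918686836911074
```

View pics/s13z.png

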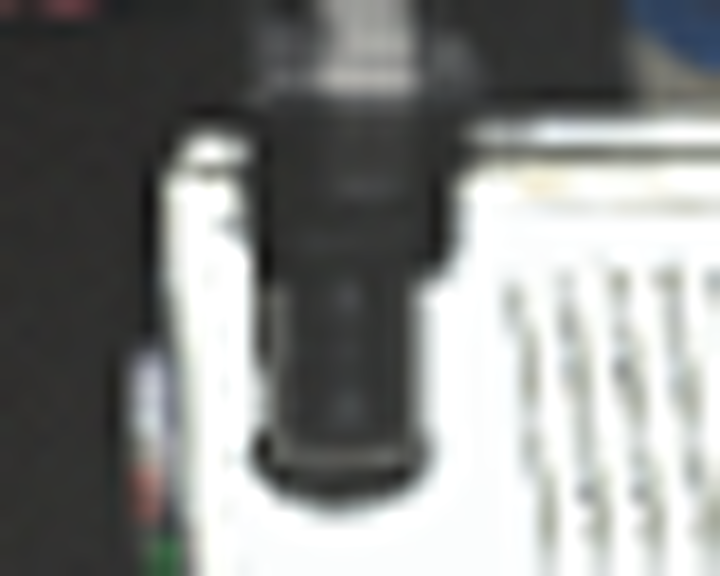

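arm_command([
  [[0,0,0],[0,0,0.0015],0],
  [[0,0,0],[0,0,0.0015],0],
])

```text
time_s: 11.55
eef_pos: [487.9, 140.7, 73.4]
tcp_rot: [3.141, -0.001, -0.166]
force: [-4.4, -2.1, 12.5]
finger_gap: 6.1
```

arm_command([
  [[0,0,0],[0,0,0.0015],0],
  [[0,0,0],[0,0,0.0015],0],
])

```text
time_s: 11.75
eef_pos: [488.0, 140.8, 71.8]
tcp_rot: [3.141, -0.002, -0.166]
force: [-5.4, -2.2, 15.8]
finger_gap: 5.6
```

arm_command([
  [[0,0,0],[0,0,0],0.25],
  [[0,0,0],[0,0,0],0.25],
  [[0,0,0],[0,0,0],0.25],
  [[0,0,0],[0,0,-0.005],0.25],
  [[0,0,0],[0,0,-0.01],0.25],
  [[0,0,0],[0,0,-0.01],0.25],
  [[0,0,0],[0,0,0],0.25],
])

```text
time_s: 12.45
eef_pos: [489.8, 144.1, 100.5]
tcp_rot: [-3.137, -0.006, -0.164]
force: [0.3, -0.5, -0.1]
finger_gap: 21.4
```

```bash
python3 look.py side s14 60 50 6 0 10; python3 st.py;python3 - <<'E'
from h import *
im=cv2.imread("pics/s14_full.png"); c=im[150:182,250:290]
cv2.imwrite("pics/s14z.png",cv2.resize(c,None,fx=18,fy=18,interpolation=cv2.INTER_CUBIC))
E
```

```text
x0,y0 208 122 tcp px [268.72092645 162.38571551]
12.5 [489.521 143.956  99.948] [-3.137 -0.005 -0.164] [-0.077  0.682  0.316] 21.603631947679595
```

View pics/s14z.png

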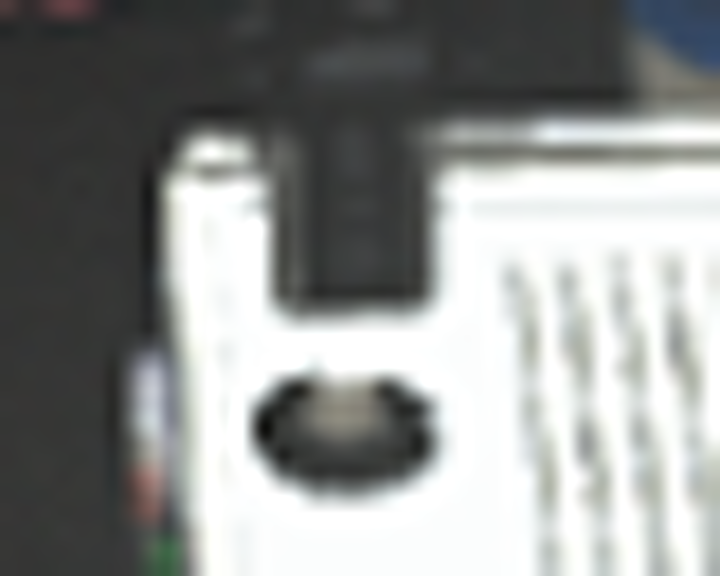

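arm_command([
  [[-0.004,-0.005,0],[-0.001,0.0035,0],0],
  [[0,0,0],[0,0,0],0],
  [[0,0,0],[0,0,0],0],
  [[0,0,0],[0,0,0],0],
  [[0,0,0],[0,0,0],0],
  [[0,0,0],[0,0,0],0],
  [[0,0,0],[0,0,0],0],
], grip_force=60)

```text
time_s: 13.2
eef_pos: [487.2, 139.8, 98.9]
tcp_rot: [3.141, 0.002, -0.165]
force: [0.3, -0.1, -0.3]
finger_gap: 0.4
```

```bash
python3 st.py
```

```text
13.2 [487.161 139.841  98.921] [ 3.141  0.002 -0.165] [ 0.287 -0.084 -0.312] 0.3725486049529577
```

arm_command([
  [[0,0,0],[0.0007,-0.0009,0.004],0],
  [[0,0,0],[0,0,0.004],0],
  [[0,0,0],[0,0,0.002],0],
  [[0,0,0],[0,0,0.002],0],
  [[0,0,0],[0,0,0.001],0],
])

```text
time_s: 13.7
eef_pos: [487.9, 140.8, 84.7]
tcp_rot: [3.141, 0.002, -0.164]
force: [-2.3, 1.1, 3.0]
finger_gap: -0.4
```

```bash
python3 st.py; python3 look.py side s15 60 50 6 0 10; python3 - <<'E'
from h import *
im=cv2.imread("pics/s15_full.png"); c=im[150:182,250:290]
cv2.imwrite("pics/s15z.png",cv2.resize(c,None,fx=18,fy=18,interpolation=cv2.INTER_CUBIC))
E
```

```text
13.7 [487.862 140.84   84.692] [ 3.141  0.002 -0.164] [-2.316  1.078  2.995] -0.4001906572350206
x0,y0 208 128 tcp px [268.31943045 168.73007511]
```

View pics/s15z.png

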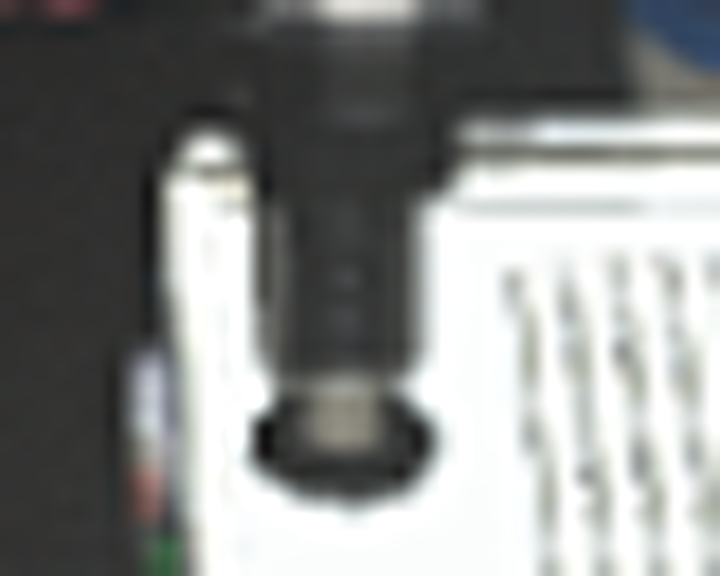

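arm_command([
  [[0,0,0],[0,0,0.0015],0],
  [[0,0,0],[0,0,0.0015],0],
  [[0,0,0],[0,0,0.0015],0],
])

```text
time_s: 14.05
eef_pos: [487.4, 141.3, 80.9]
tcp_rot: [3.141, 0.002, -0.164]
force: [-4.0, -0.5, 11.3]
finger_gap: 0.1
```

arm_command([
  [[0,0,0],[0,0,0.0015],0],
  [[0,0,0],[0,0,0.0015],0],
  [[0,0,0],[0,0,0.0015],0],
])

```text
time_s: 14.35
eef_pos: [487.5, 141.5, 78.5]
tcp_rot: [3.14, 0.001, -0.164]
force: [-4.6, -1.1, 12.8]
finger_gap: -0.3
```

```bash
python3 st.py
```

```text
14.35 [487.53  141.498  78.513] [ 3.14   0.001 -0.164] [-4.601 -1.101 12.779] -0.3136256792345209
```

arm_command([
  [[0,0,0],[0,0,0.0015],0],
  [[0,0,0],[0,0,0.0015],0],
  [[0,0,0],[0,0,0.0015],0],
])

```text
time_s: 14.65
eef_pos: [487.6, 141.5, 76.3]
tcp_rot: [3.139, -0.001, -0.164]
force: [-3.6, -0.7, 12.0]
finger_gap: 0.1
```

arm_command([
  [[0,0,0],[0,0,0.0015],0],
  [[0,0,0],[0,0,0.0015],0],
])

```text
time_s: 14.85
eef_pos: [487.6, 141.4, 74.8]
tcp_rot: [3.139, -0.002, -0.164]
force: [-4.7, 0.4, 11.3]
finger_gap: -0.3
```

arm_command([
  [[0,0,0],[0,0,0.0015],0],
  [[0,0,0],[0,0,0.0015],0],
])

```text
time_s: 15.05
eef_pos: [487.6, 141.4, 73.4]
tcp_rot: [3.138, -0.003, -0.164]
force: [-4.3, -1.1, 11.9]
finger_gap: -0.2
```

arm_command([
  [[0,0,0],[0,0,0.0015],0],
  [[0,0,0],[0,0,0.0015],0],
])

```text
time_s: 15.25
eef_pos: [487.6, 141.4, 71.9]
tcp_rot: [3.138, -0.004, -0.164]
force: [-4.1, -0.6, 12.1]
finger_gap: 0.3
```

arm_command([
  [[0,0,0],[0,0,0.0015],0],
  [[0,0,0],[0,0,0.0015],0],
])

```text
time_s: 15.45
eef_pos: [487.6, 141.6, 70.9]
tcp_rot: [3.137, -0.005, -0.164]
force: [-6.3, -1.3, 18.0]
finger_gap: 0.3
```

```bash
python3 st.py; python3 look.py side s16 60 50 6 0 10; python3 - <<'E'
from h import *
im=cv2.imread("pics/s16_full.png"); c=im[150:182,250:290]
cv2.imwrite("pics/s16z.png",cv2.resize(c,None,fx=18,fy=18,interpolation=cv2.INTER_CUBIC))
E
```

```text
15.45 [487.641 141.617  70.851] [ 3.137 -0.005 -0.164] [-6.321 -1.325 18.037] 0.26030737838779244
x0,y0 208 133 tcp px [268.21713918 173.35800058]
```

View pics/s16z.png

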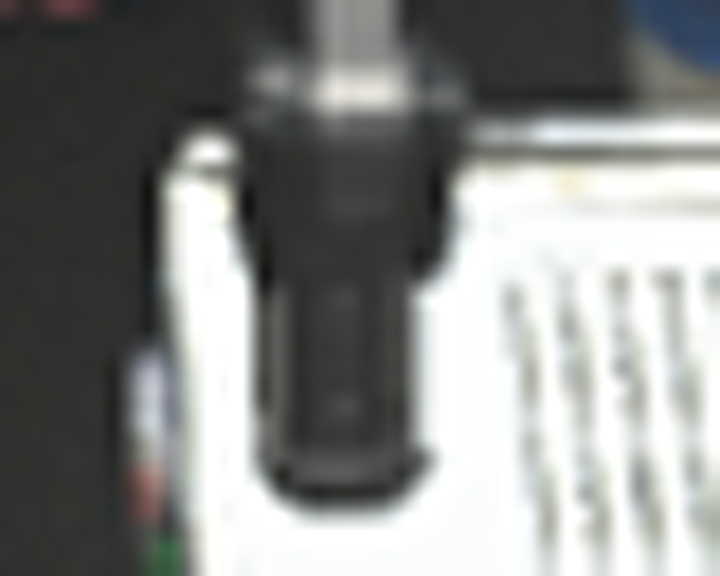

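arm_command([
  [[0.004,-0.005,0],[0,0,0.002],0],
  [[0,0,0],[0,0,0.002],0],
])

```text
time_s: 15.7
eef_pos: [487.8, 141.9, 70.2]
tcp_rot: [3.141, -0.002, -0.164]
force: [-10.1, -3.4, 30.2]
finger_gap: -0.1
```

arm_command([
  [[0,0,0],[0,0,0.002],0],
  [[0,0,0],[0,0,0.002],0],
])

```text
time_s: 15.9
eef_pos: [487.8, 141.9, 70.2]
tcp_rot: [3.139, -0.004, -0.164]
force: [-9.4, -2.6, 27.7]
finger_gap: -0.0
```

arm_command([
  [[0,0,0],[0,0,-0.005],0],
  [[0,0,0],[0,0,-0.02],0],
  [[0,0,0],[0,0,-0.03],0],
  [[0,0,0],[0,0,-0.02],0],
  [[0,0,0],[0,0,0],0],
])

```text
time_s: 16.4
eef_pos: [488.2, 141.6, 148.6]
tcp_rot: [3.139, -0.006, -0.164]
force: [-0.4, -0.3, 0.2]
finger_gap: 0.1
```

```bash
python3 look.py side s17 60 50 6 0 10; python3 st.py; python3 - <<'E'
from h import *
im=cv2.imread("pics/s17_full.png"); c=im[150:182,250:290]
cv2.imwrite("pics/s17z.png",cv2.resize(c,None,fx=18,fy=18,interpolation=cv2.INTER_CUBIC))
a=cv2.imread("pics/side0.png")[135:225,240:340]; b=im[135:225,240:340]
cv2.imwrite("pics/s17u.png",np.vstack([cv2.resize(k,None,fx=6,fy=3.3*1.0,interpolation=cv2.INTER_CUBIC) if 0 else cv2.resize(k,None,fx=3.3,fy=3.3,interpolation=cv2.INTER_CUBIC) for k in(a,b)]))
E
```

```text
x0,y0 208 105 tcp px [268.06258904 145.55943166]
16.45 [487.641 141.256 147.356] [ 3.138 -0.005 -0.164] [ 0.909  0.532 -0.364] 0.10814372813746108
```

View pics/s17z.png

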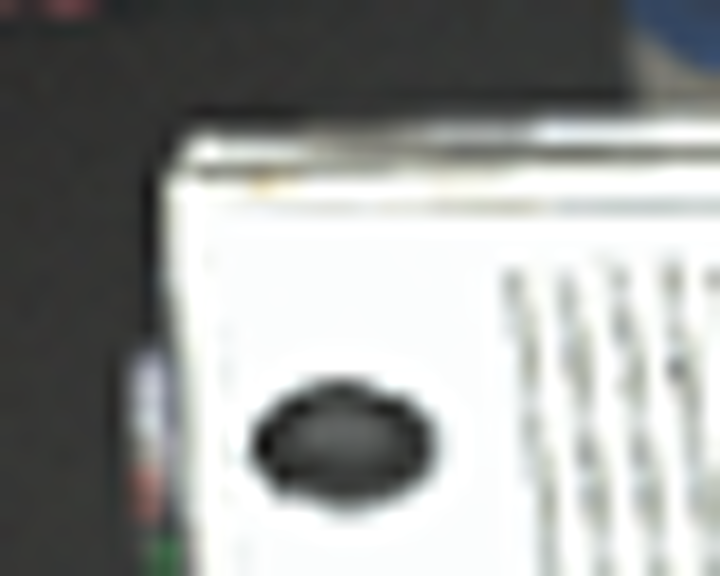

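View pics/s17u.png

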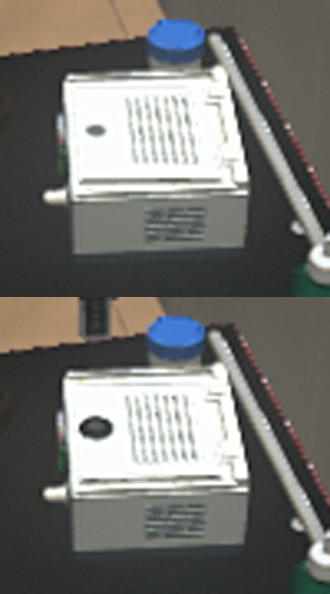

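arm_command([
  [[0,0,0],[0,0.02,-0.03],0.2],
  [[0,0,0],[0,0.04,-0.02],0.2],
  [[0,0,0],[0,0.045,0],0.2],
  [[0,0,0],[0,0.045,0],0.2],
  [[0,0,0],[0,0.045,0],0.2],
  [[0,0,0],[0,0.045,0],0.2],
  [[0,0,0],[0,0.04,0],0.2],
  [[0,0,0],[0,0.03,0],0.2],
  [[0,0,0],[0,0.01,0],0.2],
  [[0,0,0],[0,0,0],0.2],
])

```text
time_s: 17.45
eef_pos: [429.7, -186.0, 189.1]
tcp_rot: [3.138, 0.006, -0.163]
force: [0.1, 0.9, -0.2]
finger_gap: 16.9
```

```bash
python3 look.py side s18 60 50 6; python3 look.py top t18 50 50 6; python3 st.py; python3 - <<'E'
from h import *
im=cv2.imread("pics/s18_full.png"); c=im[160:185,255:285]
t=cv2.imread("pics/t18_full.png"); d=t[195:220,200:230]
cv2.imwrite("pics/s18z.png",np.hstack([cv2.resize(k,None,fx=13,fy=13,interpolation=cv2.INTER_CUBIC) for k in (c,d)]))
for k in (t[206:218,209:226],im[168:182,260:278]): print(cv2.cvtColor(k,cv2.COLOR_BGR2GRAY))
E
```

```text
x0,y0 219 193 tcp px [279.03624035 243.20024715]
x0,y0 332 185 tcp px [382.80840578 235.90188519]
17.55 [ 430.263 -183.968  189.373] [ 3.138  0.006 -0.16 ] [-0.521  0.059  0.608] 17.15653042920449
[[245 246 245 246 243 238 202 128 107 108 173 232 244 245 245 245 246]
 [245 246 245 242 206 120  90  91  95  91  88 133 223 244 245 246 245]
 [246 246 243 190  97  96 100 103 108 101  95  92 132 229 245 245 246]
 [245 245 222 123  98 103 119 128 134 127 105  94  88 180 241 246 245]
 [245 245 210 103 100 118 136 143 142 141 120 101  91 132 235 246 246]
 [245 244 193  94 102 129 143 141 142 142 125 104  95 105 231 246 246]
 [245 241 178  97 106 126 142 142 142 140 122 104  97 103 232 246 245]
 [245 246 211 108 107 115 132 135 136 130 111 104  90 135 235 245 246]
 [246 245 228 144 101 109 113 111 116 113 107 101 107 213 244 245 245]
 [246 246 241 197 122 101 108 109 110 107 100 107 185 240 246 245 245]
 [244 245 245 241 198 151 126 104 101 114 117 186 241 245 245 246 246]
 [236 241 244 243 235 228 211 188 190 207 215 240 246 245 246 245 245]]
[[36 34 34 34 35 34 33 35 39 48 55 63 64 68 67 70 69 68]
 [34 36 34 36 35 36 35 35 36 35 34 36 42 49 56 64 61 61]
 [36 35 34 36 35 38 36 37 35 35 35 35 34 34 33 33 33 31]
 [33 32 33 35 34 36 34 35 36 36 36 35 36 37 34 36 38 36]
 [34 37 34 35 35 35 36 35 36 34 34 36 34 34 35 36 36 35]
 [35 35 36 35 35 36 36 35 36 37 35 36 35 36 35 35 36 35]
 [36 35 34 34 35 35 37 34 37 33 35 37 36 36 36 35 36 36]
 [36 35 33 35 37 36 37 34 36 37 32 34 35 36 36 36 37 41]
 [34 37 36 34 37 35 35 36 35 35 36 35 36 36 36 35 34 37]
 [35 37 35 35 34 35 34 36 35 36 35 36 37 36 38 38 36 34]
 [35 34 35 35 35 35 36 35 35 37 34 34 35 35 37 34 36 37]
 [33 34 34 37 34 36 34 34 34 36 35 36 34 37 37 36 36 33]
 [35 35 36 35 36 35 36 35 35 35 35 35 36 36 36 36 35 35]
 [35 35 34 35 36 35 35 34 35 36 36 35 37 36 37 36 33 36]]
```

View pics/s18z.png

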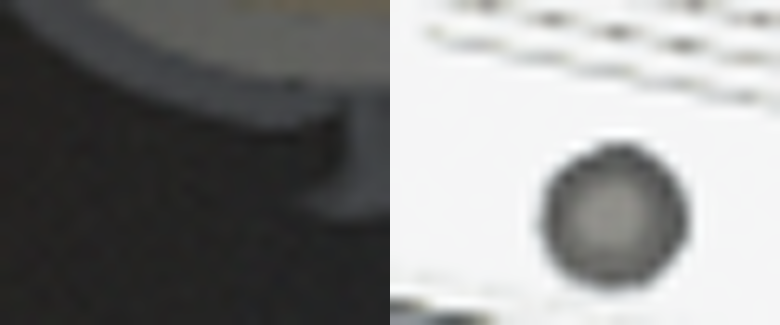

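View pics/t18_full.png

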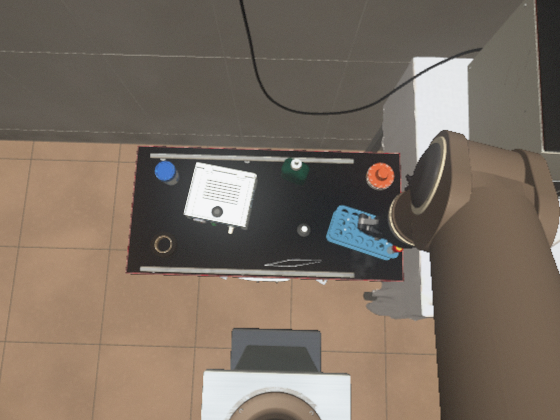

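arm_command([
  [[0,0,0],[-0.01,0.02,-0.01],0.2],
  [[0,0,0],[-0.018,0.04,0],0.2],
  [[0,0,0],[-0.018,0.04,0],0.2],
  [[0,0,0],[-0.018,0.04,0],0.2],
  [[0,0,0],[-0.018,0.04,0],0.2],
  [[0,0,0],[-0.018,0.04,0],0.2],
  [[0,0,0],[-0.01,0.02,0],0.2],
  [[0,0,0],[0,0.01,0],0.2],
  [[0,0,0],[0,0,0],0.2],
  [[0,0,0],[0,0,0],0.2],
])

```text
time_s: 18.55
eef_pos: [294.2, -405.4, 199.0]
tcp_rot: [-3.139, 0.002, -0.125]
force: [-0.4, 0.3, -0.5]
finger_gap: 17.0
```

```bash
python3 look.py side s19 60 50 6; python3 st.py; python3 - <<'E'
from h import *
im=cv2.imread("pics/s19_full.png"); a=cv2.imread("pics/side0.png")
f=lambda k:cv2.resize(k[145:205,250:320],None,fx=5.5,fy=7,interpolation=cv2.INTER_CUBIC)
cv2.imwrite("pics/s19z.png",np.hstack([f(a),f(im)]))
E
```

```text
x0,y0 150 346 tcp px [210.08722927 396.72533   ]
18.6 [ 294.512 -405.131  198.983] [-3.139  0.002 -0.124] [0.31  0.135 0.013] 17.357329909540393
```

View pics/s19z.png

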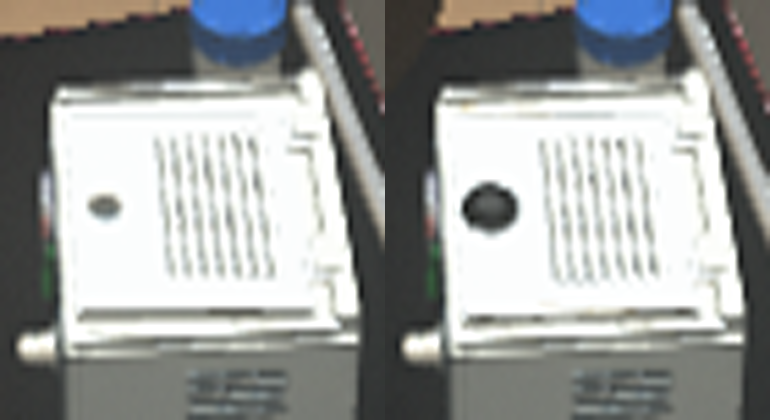

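View pics/s19_full.png

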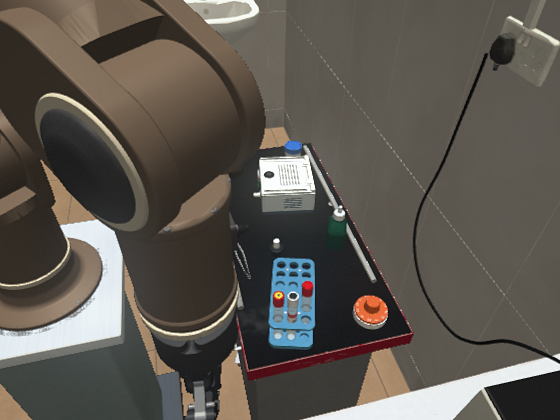

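```bash
python3 - <<'E'
from h import *
im=cv2.imread("pics/s19_full.png"); g=cv2.cvtColor(im,cv2.COLOR_BGR2GRAY); print(g[168:181,261:277])
# expected head outline, head on shut cover (top z=74) vs lifted
t=np.linspace(0,2*np.pi,60)
for z in (74,77.4):
    P=np.array([proj("side",[488.2+13*np.cos(a),140.6+13*np.sin(a),z]) for a in t]); print(z,P.min(0),P.max(0))
for zz in (70,):
    P=np.array([proj("side",[488.2+13*np.cos(a),140.6+13*np.sin(a),zz]) for a in t]); print(zz,P.min(0),P.max(0))
# difference of vents between first and now: phase correlation
a=cv2.cvtColor(cv2.imread("pics/side0.png"),cv2.COLOR_BGR2GRAY).astype(np.float32)
for nm,(y0,y1,x0,x1) in dict(ventfront=(162,188,276,286),ventback=(162,188,288,300),hinge=(158,195,300,318),body=(195,215,262,315)).items():
    print(nm,cv2.phaseCorrelate(a[y0:y1,x0:x1].copy(),g[y0:y1,x0:x1].astype(np.float32),cv2.createHanningWindow((x1-x0,y1-y0),cv2.CV_32F)))
E
```

```text
[[254 247 253 253 253 253 253 253 253 253 253 253 253 253 253 253]
 [255 250 253 253 253 254 255 255 255 255 254 253 253 253 253 253]
 [254 243 254 254 255 255 255 255 255 255 255 255 255 253 253 253]
 [255 246 255 255 254 207 138  91  90 149 227 241 255 255 253 253]
 [255 255 255 250 131  45  61  74  71  60  48  94 216 255 255 253]
 [255 255 254 126  47  66  90  95  97  91  70  51  95 224 255 254]
 [255 246 248  38  55  71  93  94  94  91  78  58  67 203 255 254]
 [255 244 223  69  53  60  62  71  75  72  61  56  74 209 255 254]
 [255 255 255 178  50  52  57  59  61  60  57  64 137 240 255 253]
 [254 249 255 255 163 146 112  84  78  91 110 175 242 255 254 253]
 [255 255 254 255 255 255 239 198 183 209 241 255 255 254 253 253]
 [244 255 252 254 254 255 255 255 255 255 255 255 254 253 253 253]
 [244 252 245 253 253 253 253 254 254 254 253 253 253 253 253 253]]
74 [262.87228474 169.07539597] [274.21517293 176.00091177]
77.4 [262.85214537 167.89462907] [274.22095071 174.81324321]
70 [262.89586087 170.45772358] [274.20840916 177.39118711]
ventfront ((0.0410998337866495, 0.7741098086282321), 1.2203241454230414)
ventback ((-0.5604166288882322, -0.696042009851439), 0.28665570270867996)
hinge ((0.006570871423187796, 0.05060980632593015), 0.989858865737915)
body ((0.09541157769221087, 0.05195994627317546), 0.9814529259999593)
```

```bash
python3 - <<'E'
from rig import ctrl
print(ctrl.close_job()); print(ctrl.read_state()["time_s"])
E
```

```text
the job is handed in; nothing more can be done
None
the job is handed in; nothing more can be done
```

The rivet is in the cover with its pin pressed flush, the cover looks shut, and I handed the job in at about 19 s of the 61 s allowed.

**What I did:**
- I took the smaller rivet from the rack by its pin. The hole was on the first try, without having to search sideways.
- I lowered the rivet until the head lay on the cover and the cover was shut. The contact force rose from about 2 N to 8 N, with the pin still up.
- With the pin still gripped, I pushed it in part way at about 12–16 N, so the rivet was already catching before I let go.
- I then pressed it the rest of the way with shut fingers. It slid at about 12 N and came to a hard stop, which I held at about 28–30 N.
- Then I moved the arm well clear.

**Last checks:**
- **Cover:** with the arm away, the front vent slots sit 0.77 px lower than at the start. The hinge and housing have not moved, so the cover has stayed shut on its own.
- **Pin:** nothing stands above the head in either camera.
- **Other things:** they look unmoved in the pictures.

**Not fully in agreement:**
- The pin's top shows as a grey disc rather than white. I take this as lying level with the black head, but I could not measure its depth directly.
- The fingertips ended about 4 mm lower than calculated when pressing. I put this down to give in the fingers and grip height, because the pictures show the head lying on the shut cover.

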